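Strip the shaft measuring set-up and put its parts away

ROBOT

A 6-joint arm with a two-finger parallel gripper is mounted at the origin on a cart in front of the work surface, level with it; the furniture and walls round the work are solid. World frame = base frame: x ahead of the robot, y to its left, z up, the work surface at z = 0. Lengths are in m, angles in rad, forces in N, time in s.
With the tool pointing down it reaches from about 0.4 to 0.825 m from the base axis. Payload 7 kg.
Tool frame: the origin (TCP) lies at the very end of the fingers, on their centre line; the grasp point (between the pads) lies 19 mm behind it; z points along the fingers, y is the line along which they close (so a half turn about z gives the same grasp; the last joint's range is limited). The gripper opens to 88 mm and grips with 3 to 60 N. Pads are 19 mm wide; open, the fingers measure 130 mm over their backs; the gripper's body (78 mm by 193 mm) begins 47 mm behind the grasp point.
Start: joints at [-0.882, 0.359, 0.012, 0, -1.224, -0.288], TCP at [0.263, -0.621, 0.227] pointing down, gripper open.
Joint ranges: [-3.07, 3.07], [-1.43, 2.12], [-1.02, 1.25], [-3.03, 1.67], [-3.05, -0], [-3.03, 3.03]. Speed limits (rad/s): [2.39, 2.39, 3.01, 3.14, 3.14, 3.14].

INTERFACE

Orientations are given as [roll, pitch, yaw] about the fixed x, y, z axes, in that order (R = Rz(yaw) Ry(pitch) Rx(roll)).
In Python, from station import arm, grab_frame gives the robot as it stands.
- The arm moves only by the tool jog_arm, never from a script. Its argument "deltas" is a list that holds one entry, the list of rows, each a list of 4 numbers: the shift along the tool's x, y, z in units of 60 mm (1.0 is 60 mm), then the turn about the tool's z in units of 5 degrees (1.0 is 5 degrees). A call has 1 to 8 rows; each row is the pose to reach, as a shift and turn from the pose commanded when the call began, along the tool's axes at that moment; what a row does not reach only later rows make up. A row lasts 1/8 s, in which the tool goes at most 62.5 mm and 10.7 degrees, less where a joint would pass 70% of its speed; a pose out of reach is approached as far as the arm can. A call with a gripper value outside its range is refused whole. "grip" is the finger opening in mm, from 0 to 87.6, set as the call begins (left out, the last holds). The fingers move at their own pace and stop on an object; "squeeze" is the grip in N (left out, the last holds). Time passes only in rows, so rows that repeat a pose let the fingers close. It gives the time, the measured TCP pose, the force, the opening and the grip force at its end, in the units of the state.
- arm.get_state(): the state, without advancing time (a new reading comes with each control period).
- grab_frame(name): name is "side" or "top"; returns a dict with "img" (384x512x3 uint8, red, green, blue), "vfov" (degrees; the focal length in pixels is half the picture's height over the tangent of half this angle, whatever the lens; pixels are square), "cx", "cy" (the principal point, pixels), "dist_coeffs" ([k1, k2, p1, p2, k3] as OpenCV has them; the pictures are not rectified), "xyz" and "rotation" of the camera in the world. Camera axes: x right, y down, z forward; pixel columns grow to the right and rows downward; lengths in m; the calibration is good to about 2 mm. A picture is of the moment at which its call begins. There is no depth.
- arm.job_done(): hands the job in; it is judged then, once.
The state is a dict: "t": time; "q": joint angles; "qd": joint speeds; "joint_efforts": joint torques, N m; "eef_pos": TCP position; "ee_rot": TCP orientation; "force": force on the tool from outside, world axes, zero at the start; "moment": the same for the moment, N m; "width": finger opening in m; "gripper_force": force on a finger pad.
Only numpy, scipy, OpenCV 4.12 (cv2) and the standard library are available. Lean on these libraries where they do the work, as an engineer would, in place of code of your own. Each camera call takes 0.05 s, during which the arm holds its last target. There are 200 camera calls.

TASK

The run-out check is done: strip the measuring set-up from the top down, one piece at a time, and put each piece away in the holder made for it: the stepped shaft lying with its thin ends on the two forks of the cradle, and the V-block (V upward), the drilled riser block and the base plate each lying flat in the tray that fits it. Do not let any of the set-up's blocks topple, and leave the loose gauge block and the brass coupling where they stand.

Things in the scene. Friction and masses are not known exactly. Their poses are not given: they have to be found in the camera images.
- shaft: Stepped steel shaft, top of the stack, lying in the V-block's groove: middle 24 mm in diameter, 60 long; at each end a journal 16 mm in diameter, 25 long (110 mm in all); 0.22 to 0.33 kg. Origin: middle of its axis, y along the axis. In the stack the axis is 8 mm above the V-block's top face, 88 mm above the bench. Grip it across its middle from above.
- v_block: Steel V-block, second from the top: 40 mm wide (its x), 50 mm long (y), 35 mm high, a V groove 18 mm wide and 9 mm deep along y in its top, a 5 mm deep slot along each long side from 10 to 16 mm above its underside; 0.33 to 0.51 kg. Origin: centre of its underside, z up. Half a turn makes no difference.
- riser_block: Steel riser block with a grid of drilled holes, third from the top: 50 mm (x) by 75 mm (y) by 25 mm high; 0.48 to 0.72 kg. Origin: centre of its underside, z up. Half a turn makes no difference.
- base_plate: Aluminium base plate, the bottom of the stack, on the bench: 64 mm (x) by 95 mm (y) by 20 mm high, a small hole at each corner; 0.26 to 0.40 kg. Origin: centre of its underside, z up. Half a turn makes no difference.
- shaft_cradle: Grey cradle fixed to the bench: base 48 (x) x 104 (y) x 4 mm, two ribs 8 mm high, two 6 mm thick V forks at y = -43 and +43 mm, 30 mm high, open upward, guiding from 10 mm to either side. The shaft lies along y, journals in the forks, thick middle between them (10 mm play each way), axis 26 mm above the bench. Free between the forks for fingers. Origin: centre of its underside.
- vblock_tray: Grey tray, 65 x 75 mm outside, 15 high, fixed to the bench. Floor 4 mm above its underside; recess 48 x 58 mm at the floor, 8 mm wider at the rim (walls lean outward and guide the part in). Walls right across its short ends (y ends); each long side has a 45 mm gap in the middle, open to the floor, for a finger. Origin: centre of its underside, y along its length, z up. Made for the V-block.
- block_tray: Grey tray, 75 x 100 mm outside, 15 high, fixed to the bench. Floor 4 mm above its underside; recess 58 x 83 mm at the floor, 8 mm wider at the rim (walls lean outward and guide the part in). Walls right across its short ends (y ends); each long side has a 52 mm gap in the middle, open to the floor, for a finger. Origin: centre of its underside, y along its length, z up. Made for the riser block.
- plate_tray: Grey tray, 89 x 120 mm outside, 15 high, fixed to the bench. Floor 4 mm above its underside; recess 72 x 103 mm at the floor, 8 mm wider at the rim (walls lean outward and guide the part in). Walls right across its short ends (y ends); each long side has a 60 mm gap in the middle, open to the floor, for a finger. Origin: centre of its underside, y along its length, z up. Made for the base plate.
- gauge_block: Loose plain steel gauge block, 30 x 50 x 20 mm, lying on the bench in front of the vice; a bystander, to be left alone. Origin: centre of its underside.
- air_coupling: Loose brass air coupling standing on end, 24 mm in diameter and 58 mm high, between the places on the left of the bench; a bystander, to be left standing. Origin: centre of its underside.
Things that resemble listed ones, but are neither listed nor needed, are in the scene too. Leave any purple look-alike of the block_tray alone.

How it is judged:
By the outcome, as a careful person would: the job done as asked, in the order asked, and still so for the second after the job is handed in, with the robot touching nothing.
It also fails if it takes over 102 s, if anything falls off the work surface, if the arm or the gripper's body presses on something with over 40 N, if the wrist force passes 120 N, or if a joint passes its speed limit or range.

## Working session

There is one attempt and no reset: what is moved stays moved. The work goes in short steps, Python scripts to look and compute and a tool call to move; the robot and the scene stay as the last step left them, time stands still between calls to the robot, and variables do not carry over. Pictures are saved under pics/ and viewed, at most 14 in all, crops included, and the job is handed in when it is done.

Besides the shell and the picture viewer there is one more tool, called after "Emit:" as name(argument=value, ...) on one line, values as JSON. jog_arm: Moves the arm, as the interface text tells. Its arguments: {"type":"object","properties":{"deltas":{"type":"array"},"grip":{"type":"number"},"squeeze":{"type":"number"}},"required":["deltas"]}

```bash
ls; mkdir -p pics
python3 - <<'E'
from station import arm, grab_frame
import cv2,numpy as np,pickle
print(arm.get_state())
D={}
for n in ("side","top"):
    f=grab_frame(n); D[n]=f
    cv2.imwrite(f"pics/{n}0.png",cv2.cvtColor(f["img"],cv2.COLOR_RGB2BGR))
    print(n,{k:np.round(v,4).tolist() for k,v in f.items() if k!="img"})
pickle.dump(D,open("f0.pkl","wb"))
E
```

```text
pics
{'t': 0.0, 'q': array([-8.81892475e-01,  3.59381865e-01,  1.10746648e-02, -3.29656359e-04,
       -1.22411722e+00, -2.88110914e-01]), 'qd': array([-1.71500129e-05,  3.41376599e-04,  1.01453930e-03, -4.22314297e-04,
        2.61090273e-04,  7.77659960e-04]), 'joint_efforts': array([-3.28103924e-04, -5.82713020e+01,  2.93043941e+01,  6.99712202e+00,
        6.59991187e-03, -1.79769040e-04]), 'eef_pos': array([ 0.26313639, -0.62107046,  0.22563652]), 'ee_rot': array([ 3.13994361e+00, -1.65523003e-04, -2.74091184e+00]), 'force': array([0.6716238 , 0.5793628 , 0.30908947]), 'moment': array([ 0.04474141, -0.06035913, -0.02014546]), 'gripper_force': 0.0, 'width': 0.08774992189441723}
side {'vfov': 51.0325, 'cx': 258.7698, 'cy': 187.9383, 'dist_coeffs': [0.0016, 0.0, 0.0, 0.0, 0.0], 'xyz': [-0.4422, 0.3339, 0.6366], 'rotation': [-2.0462, -0.0102, -1.9803]}
top {'vfov': 47.8948, 'cx': 258.5086, 'cy': 203.6996, 'dist_coeffs': [-0.0398, 0.0, 0.0, 0.0, 0.0], 'xyz': [0.292, -0.0779, 1.2726], 'rotation': [-2.9477, -0.0148, -1.5534]}
```

View pics/side0.png

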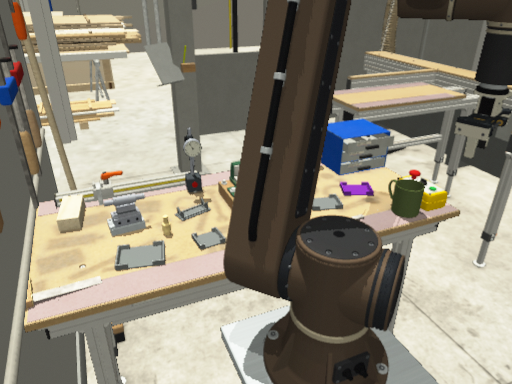

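View pics/top0.png

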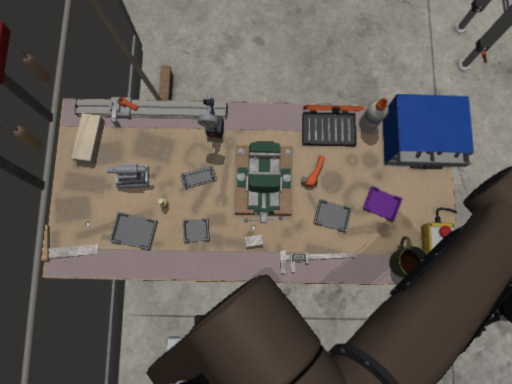

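Side view: the stack is near (126,212), the cradle (193,211), the plate tray (140,256), the V-block tray (209,238) and the block tray (325,203). The purple look-alike is at (356,188). Top view: stack (132,176), cradle (198,177), plate tray (134,231), V-block tray (196,230), block tray (332,215), coupling (163,204), gauge block (254,241).

```bash
cat > h.py <<'E'
import cv2,numpy as np,pickle
from scipy.spatial.transform import Rotation as Ro
def cam(f):
    fl=192/np.tan(np.radians(f["vfov"])/2)
    K=np.array([[fl,0,f["cx"]],[0,fl,f["cy"]],[0,0,1]])
    r=np.array(f["rotation"]); R=r if r.shape==(3,3) else Ro.from_euler("xyz",r).as_matrix()
    return K,np.array(f["dist_coeffs"],float),R,np.array(f["xyz"],float)
def rays(f,uv):
    K,d,R,c=cam(f)
    n=cv2.undistortPoints(np.array(uv,float).reshape(-1,1,2),K,d).reshape(-1,2)
    v=np.c_[n,np.ones(len(n))]@R.T
    return c,v/np.linalg.norm(v,axis=1)[:,None]
def onplane(f,uv,z):
    c,v=rays(f,uv); return c+v*((z-c[2])/v[:,2])[:,None]
def tri(f1,a,f2,b):
    c1,v1=rays(f1,[a]);c2,v2=rays(f2,[b]);v1=v1[0];v2=v2[0]
    s=np.linalg.lstsq(np.c_[v1,-v2],c2-c1,rcond=None)[0]
    p,q=c1+s[0]*v1,c2+s[1]*v2
    return (p+q)/2,np.linalg.norm(p-q)
def proj(f,P):
    K,d,R,c=cam(f); P=np.atleast_2d(P)
    rv=cv2.Rodrigues(R.T)[0]
    return cv2.projectPoints(P.astype(float),rv,-R.T@c,K,d)[0].reshape(-1,2)
E
python3 - <<'E'
from h import *
D=pickle.load(open("f0.pkl","rb"))
t=cv2.cvtColor(D["top"]["img"],cv2.COLOR_RGB2BGR); s=cv2.cvtColor(D["side"]["img"],cv2.COLOR_RGB2BGR)
a=cv2.resize(t[150:258,95:228],None,fx=6,fy=5.5,interpolation=cv2.INTER_CUBIC)
a=cv2.resize(t[155:255,100:225],None,fx=6,fy=6,interpolation=cv2.INTER_CUBIC)
b=cv2.resize(s[165:275,95:240],None,fx=5.4,fy=5.4,interpolation=cv2.INTER_CUBIC)
cv2.imwrite("pics/a.png",a);cv2.imwrite("pics/b.png",b)
print(onplane(D["top"],[(132,176),(198,177),(134,231),(196,230),(332,215),(163,207),(254,241)],0))
E
```

```text
[[ 0.62010915  0.29307092  0.        ]
 [ 0.62101229  0.0925149   0.        ]
 [ 0.45237001  0.27474762  0.        ]
 [ 0.45909825  0.09126212  0.        ]
 [ 0.51217255 -0.31321032  0.        ]
 [ 0.52635602  0.19307178  0.        ]
 [ 0.42979349 -0.08109156  0.        ]]
```

View pics/a.png

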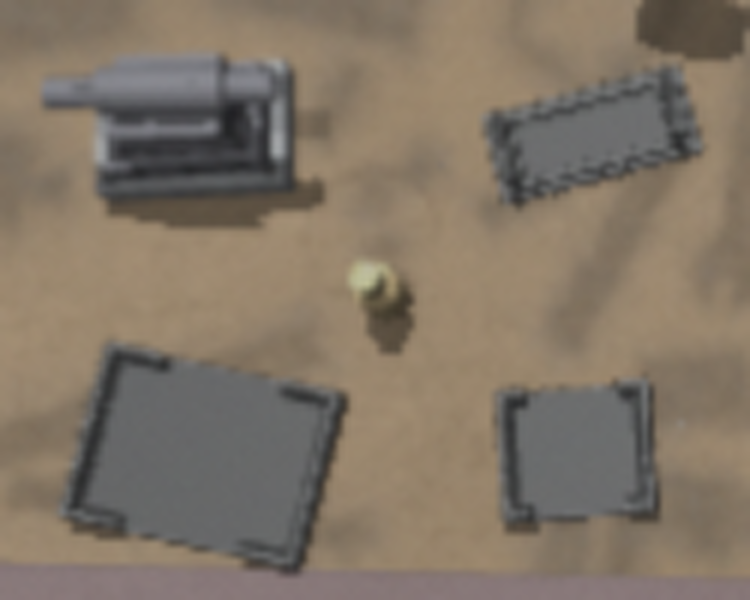

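View pics/b.png

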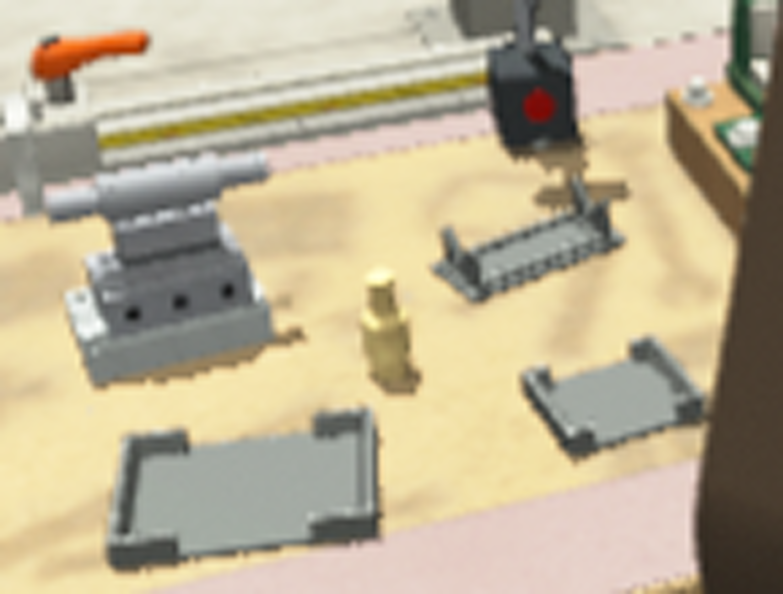

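Crops show the shaft overhanging left on the stack, the V-block, riser and plate below it, and the cradle turned about 12°. Now I'll measure the trays by contour and the stack by two-view points.

Run:
```python
from h import *
D=pickle.load(open("f0.pkl","rb")); T=D["top"];S=D["side"]
img=T["img"].astype(int); hsv=cv2.cvtColor(T["img"],cv2.COLOR_RGB2HSV)
m=((img.max(2)-img.min(2)<22)&(img.max(2)<150)).astype(np.uint8)
for n,(u,v),size,h in [("cradle",(198,177),(48,104),4),("plate",(134,231),(89,120),15),("vtray",(196,230),(65,75),15),("btray",(332,215),(75,100),15)]:
    k=np.zeros_like(m); w=30; k[v-w:v+w,u-w:u+w]=m[v-w:v+w,u-w:u+w]
    k=cv2.morphologyEx(k,cv2.MORPH_CLOSE,np.ones((3,3)))
    l=cv2.connectedComponents(k)[1]; k=(l==l[v,u]).astype(np.uint8)
    c=max(cv2.findContours(k,0,2)[0],key=cv2.contourArea).reshape(-1,2)
    P=onplane(T,c,h*.0006)[:,:2].astype(np.float32)*1000
    r=cv2.minAreaRect(P); b=cv2.boxPoints(r)
    e=b[1]-b[0],b[2]-b[1]; L=max(e,key=np.linalg.norm); a=np.degrees(np.arctan2(L[1],L[0]))
    print(n,np.round(r[0],1),np.round(sorted(r[1]),1),size,"long axis deg from +y",round((a-90+90)%180-90,1))
def a(X,Y): return ((X+.5)/6-.5+100,(Y+.5)/6-.5+155)
def b(X,Y): return ((X+.5)/5.4-.5+95,(Y+.5)/5.4-.5+165)
for n,p,q in [("shaft tip L",a(43,91),b(48,206)),("thickL",a(101,86),b(101,189)),("thickR",a(221,81),b(211,171)),
 ("plate tray TL",a(110,343),b(124,436)),("plate TR",a(346,393),b(374,410)),("plate tray low-x L base",a(65,519),b(110,570)),("plate low-x R base",a(296,572),b(380,540)),
 ("vtray TL",a(499,388),b(524,375)),("vtray TR",a(652,380),b(650,340)),("vtray BL",a(507,528),b(575,458)),
 ("plate corner lowx L top",a(101,188),b(88,345)),("coupling top",a(372,270),b(380,272))]:
    P,e=tri(T,p,S,q); print(n,np.round(P*1000,1),"gap",round(e*1000,1))
print(onplane(T,[(205,126),(211,135),(222,128),(120,187)],.05))
```

```text
cradle [620.2  91.9] [ 50.9 104.9] (48, 104) long axis deg from +y 17.7
plate [437.2 270.3] [141.6 173.7] (89, 120) long axis deg from +y 1.2
vtray [458.1  90.5] [69.  76.5] (65, 75) long axis deg from +y 4.0
btray [ 510.2 -312.4] [ 81.  101.6] (75, 100) long axis deg from +y -15.1
shaft tip L [613.3 338.1  89.3] gap 4.0
thickL [615.8 310.8  92. ] gap 2.3
thickR [620.3 255.4  88.8] gap 2.0
plate tray TL [506.9 322.4  12. ] gap 1.6
plate TR [484.7 204.9  10.2] gap 1.2
plate tray low-x L base [420.5 340.7  -0.5] gap 3.7
plate low-x R base [396.4 224.   -1. ] gap 6.4
vtray TL [488.3 128.6   9.5] gap 4.0
vtray TR [494.9  56.1   8.5] gap 1.1
vtray BL [420.  122.2   1.3] gap 4.8
plate corner lowx L top [583.2 330.5  21. ] gap 1.3
coupling top [537.3 186.1  56.9] gap 0.4
[[0.7656904  0.07209202 0.05      ]
 [0.73773994 0.05304623 0.05      ]
 [0.76046359 0.02111429 0.05      ]
 [0.57361535 0.31095347 0.05      ]]
```

```bash
cat > mv.py <<'E'
import sys,numpy as np
from station import arm
from scipy.spatial.transform import Rotation as Ro
# usage: mv.py x y z partyaw_deg (mm) -> deltas in jog units from the present pose
def go(x,y,z,a):
    s=arm.get_state(); R=Ro.from_euler("xyz",s["ee_rot"]).as_matrix()
    d=R.T@(np.array([x,y,z])/1000-s["eef_pos"])/.06
    yaw=np.degrees(s["ee_rot"][2]); w=(-90+a-yaw+180)%360-180
    return np.round(np.r_[d,-w/5],3)
if __name__=="__main__":
    v=list(map(float,sys.argv[1:]))
    for i in range(0,len(v),4): print(v[i:i+4],go(*v[i:i+4]).tolist())
E
python3 - <<'E'
from h import *
D=pickle.load(open("f0.pkl","rb")); S=D["side"];T=D["top"]
b=lambda X,Y: ((X+.5)/5.4-.5+95,(Y+.5)/5.4-.5+165)
print(onplane(S,[b(515,152),b(578,147),b(490,105)],0))
P,e=tri(T,(211,137),S,b(545,150));print(P,e)
for n,c,o,k in [("top",T,(185,85,60,70),8),("side",S,(165,115,60,85),7)]:
    x,y,w,h=o; cv2.imwrite(f"pics/d{n}.png",cv2.cvtColor(cv2.resize(c["img"][y:y+h,x:x+w],None,fx=k,fy=k,interpolation=2),cv2.COLOR_RGB2BGR))
a=cv2.imread("pics/dtop.png");c=cv2.imread("pics/dside.png")
H=595;a=cv2.copyMakeBorder(a,0,H-a.shape[0],0,0,0);cv2.imwrite("pics/dd.png",np.hstack([a[:, :380],c])[:, :800])
E
python3 mv.py 618 283 200 4.6 618 283 83 4.6
```

```text
[[0.74526055 0.06399022 0.        ]
 [0.73682006 0.02588442 0.        ]
 [0.8150096  0.06213932 0.        ]]
[ 7.46621792e-01  5.15979114e-02 -3.22879204e-04] 0.014034523501795597
[618.0, 283.0, 200.0, 4.6] [-11.323, 11.568, 0.444, -14.329]
[618.0, 283.0, 83.0, 4.6] [-11.323, 11.565, 2.394, -14.329]
```

View pics/dd.png

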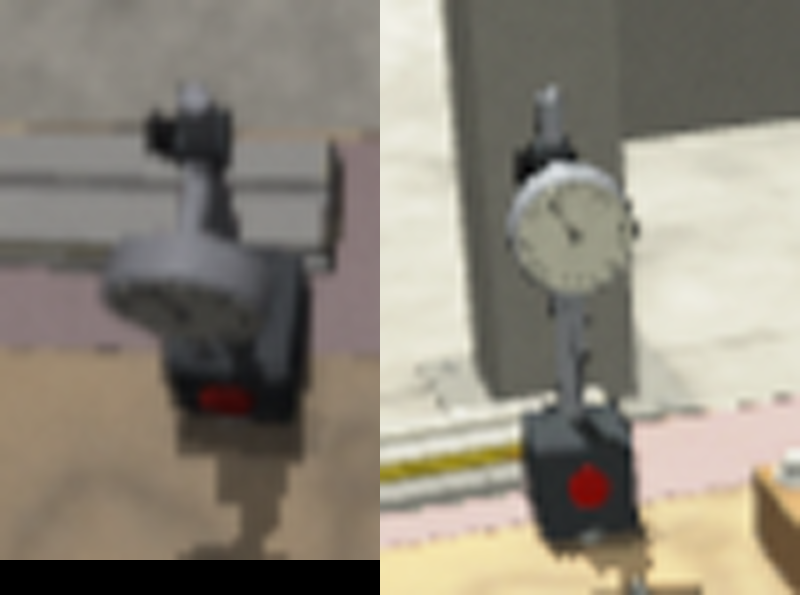

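Dial stand: base front edge at x≈0.74 and y≈0.03–0.06, with the dial face above it. I'll triangulate the dial head and start moving.

```bash
python3 - <<'E'
from h import *
D=pickle.load(open("f0.pkl","rb")); S=D["side"];T=D["top"]
for p,q in [((209,122.5),(192.8,147.6)),((203,126.5),(191.5,156)),((198.5,119),(183.7,146))]: print(tri(T,p,S,q))
E
python3 mv.py 500 -300 300 4.6
```

```text
(array([0.73118575, 0.04729838, 0.16529629]), np.float64(0.0005169094842108169))
(array([0.72593591, 0.06047133, 0.14197463]), np.float64(0.012244597313535154))
(array([0.73758339, 0.07481816, 0.172493  ]), np.float64(0.0013176021257360932))
[500.0, -300.0, 300.0, 4.6] [-5.722, 3.391, -1.234, -14.329]
```

Emit:
jog_arm(deltas=[[[-5.72,3.39,-1.23,-14.3],[-5.72,3.39,-1.23,-14.3],[-5.72,3.39,-1.23,-14.3],[-5.72,3.39,-1.23,-14.3],[-5.72,3.39,-1.23,-14.3],[-5.72,3.39,-1.23,-14.3],[-5.72,3.39,-1.23,-14.3],[-5.72,3.39,-1.23,-14.3]]], grip=87.6)

```text
t: 1.1
eef_pos: [0.5013, -0.2984, 0.3004]
ee_rot: [-3.141, 0.0, -1.489]
force: [0.4, -0.6, 0.1]
width: 0.0875
gripper_force: 0.0
```

```bash
python3 mv.py 560 285 240 4.6 550 285 300 4.6
```

```text
[560.0, 285.0, 240.0, 4.6] [-9.611, -1.773, 1.009, 0.021]
[550.0, 285.0, 300.0, 4.6] [-9.625, -1.607, 0.009, 0.021]
```

Emit:
jog_arm(deltas=[[[-1,-0.17,0,0],[-2,-0.33,0,0],[-3,-0.5,0,0],[-4,-0.67,0,0],[-5,-0.83,0,0],[-6,-1,0,0],[-7,-1.17,0,0],[-8,-1.33,0.5,0]]])

```text
t: 2.1
eef_pos: [0.5428, 0.1814, 0.2741]
ee_rot: [-3.138, 0.002, -1.495]
force: [1.1, -1.0, -1.1]
width: 0.0877
gripper_force: 0.0
```

```bash
python3 mv.py 617.4 291 160 4.6 617.4 291 83 4.6
```

```text
[617.4, 291.0, 160.0, 4.6] [-1.723, -1.372, 1.909, -0.046]
[617.4, 291.0, 83.0, 4.6] [-1.721, -1.367, 3.193, -0.046]
```

Emit:
jog_arm(deltas=[[[-0.9,-0.7,0.9,0],[-1.72,-1.37,1.5,0],[-1.72,-1.37,1.9,0],[-1.72,-1.37,2.3,0],[-1.72,-1.37,2.7,0],[-1.72,-1.37,3.0,0],[-1.72,-1.37,3.19,0],[-1.72,-1.37,3.19,0]]])

```text
t: 3.1
eef_pos: [0.6155, 0.2885, 0.0807]
ee_rot: [3.141, -0.001, -1.493]
force: [0.2, 0.8, 0.4]
width: 0.0878
gripper_force: 0.0
```

```bash
python3 mv.py 617.4 291 83 4.6
python3 - <<'E'
from station import grab_frame
from h import *
f=grab_frame("side");g=grab_frame("top");pickle.dump({"side":f,"top":g},open("f1.pkl","wb"))
a=cv2.resize(f["img"][160:250,90:170],None,fx=5,fy=6.6,interpolation=2);a=cv2.resize(f["img"][150:250,90:180],None,fx=4.4,fy=4.4,interpolation=2)
b=cv2.resize(g["img"][130:230,90:180],None,fx=4.4,fy=4.4,interpolation=2)
cv2.imwrite("pics/e.png",cv2.cvtColor(np.hstack([a,b]),cv2.COLOR_RGB2BGR))
E
```

```text
[617.4, 291.0, 83.0, 4.6] [-0.039, -0.034, -0.038, -0.034]
```

View pics/e.png

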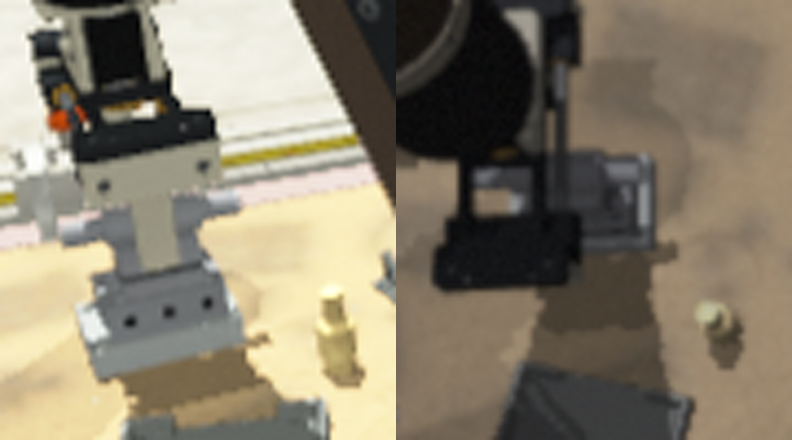

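The fingers straddle the shaft's middle, with finger at (155,235) in the left crop. I'll close gently with the small correction.

Emit:
jog_arm(deltas=[[[-0.03,-0.04,-0.06,0],[-0.03,-0.04,-0.06,0]]], grip=34, squeeze=12)

```text
t: 3.45
eef_pos: [0.6187, 0.2916, 0.0862]
ee_rot: [-3.14, 0.001, -1.493]
force: [-0.6, -0.3, 0.2]
width: 0.0726
gripper_force: 0.0
```

Emit:
jog_arm(deltas=[[[0,0,0,0],[0,0,0,0],[0,0,0,0],[0,0,0,0]]], grip=10, squeeze=12)

```text
t: 3.95
eef_pos: [0.6179, 0.291, 0.0848]
ee_rot: [3.141, -0.0, -1.493]
force: [0.1, 0.9, 0.3]
width: 0.0332
gripper_force: 0.0
```

Emit:
jog_arm(deltas=[[[0,0,0.03,0],[0,0,0.03,0],[0,0,0.03,0],[0,0,0.03,0]]])

```text
t: 4.45
eef_pos: [0.6172, 0.2908, 0.0832]
ee_rot: [3.14, -0.0, -1.493]
force: [-5.2, -0.1, 5.7]
width: 0.0235
gripper_force: 12.0
```

Emit:
jog_arm(deltas=[[[0,0,0,0],[0,0,0,0],[0,0,0,0]]], squeeze=40)

```text
t: 4.82
eef_pos: [0.6173, 0.2907, 0.0832]
ee_rot: [3.14, -0.001, -1.493]
force: [-4.7, -0.1, 4.6]
width: 0.0231
gripper_force: 39.9
```

Emit:
jog_arm(deltas=[[[0,0,-0.1,0],[0,0,-0.3,0],[0,0,-0.7,0],[0,0,-1.1,0],[0,0,-1.5,0],[0,0,-1.9,0],[0,0,-1.9,0]]])

```text
t: 5.7
eef_pos: [0.6193, 0.2917, 0.1999]
ee_rot: [-3.137, 0.003, -1.493]
force: [0.0, -0.3, -2.3]
width: 0.023
gripper_force: 39.9
```

```bash
python3 - <<'E'
from mv import go
import numpy as np
# grip is 8 mm toward +y end; place so the shaft centre is at the cradle centre
a=17.7;c=np.array([620.2,91.9])+8*np.array([-np.sin(np.radians(a)),np.cos(np.radians(a))])
print(c)
for z in (196,120,45,22): print(z,go(*c,z,a))
print(go(600,170,196,a))
E
python3 - <<'E'
from station import grab_frame
from h import *
f=grab_frame("side");g=grab_frame("top");pickle.dump({"side":f,"top":g},open("f2.pkl","wb"))
a=cv2.resize(f["img"][130:240,90:180],None,fx=4.4,fy=4.4,interpolation=2)
b=cv2.resize(g["img"][130:240,90:180],None,fx=4.4,fy=4.4,interpolation=2)
cv2.imwrite("pics/f.png",cv2.cvtColor(np.hstack([a,b]),cv2.COLOR_RGB2BGR))
E
```

```text
[617.76773551  99.52129185]
196 [ 3.192  0.275  0.056 -2.645]
120 [ 3.195  0.281  1.322 -2.645]
45 [ 3.198  0.287  2.572 -2.645]
22 [ 3.199  0.288  2.956 -2.645]
[ 1.998  0.479  0.058 -2.645]
```

View pics/f.png

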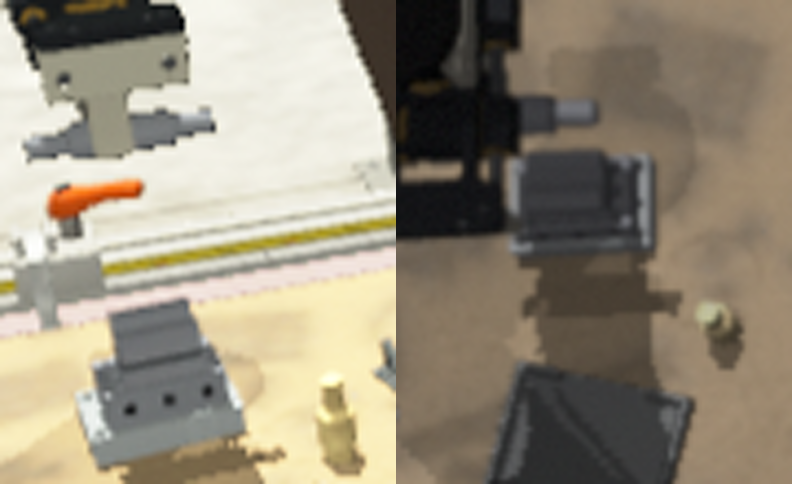

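The shaft is held level (tips at (27,148) and (213,122) in the left crop) and the stack is intact. I'll check where the shaft's middle sits relative to the grip, then move.

Run:
```python
from h import *
D=pickle.load(open("f2.pkl","rb"));S=D["side"];T=D["top"]
R=lambda X,Y:((X+.5)/4.4-.5+90,(Y+.5)/4.4-.5+130)
P,e=tri(T,R(597-396,110),S,R(213,122));print(P,e)
# left tip: on the vertical plane x from TCP (side ray met with shaft line height)
print(onplane(S,[R(27,148),R(213,122)],P[2]))
```

```text
[0.62450647 0.22865817 0.20271043] 0.0022040198708506483
[[0.62428346 0.33679224 0.20271043]
 [0.62335309 0.22773989 0.20271043]]
```

Emit:
jog_arm(deltas=[[[0.6,0.2,-0.1,-0.5],[1.3,0.3,-0.1,-1.2],[2.0,0.4,-0.1,-2.64],[2.0,0.4,-0.1,-2.64],[2.0,0.4,-0.1,-2.64]]])

```text
t: 6.42
eef_pos: [0.6031, 0.1692, 0.2021]
ee_rot: [3.14, -0.0, -1.264]
force: [-0.6, 0.2, -2.1]
width: 0.0233
gripper_force: 39.9
```

```bash
python3 mv.py 617.5 100.5 196 17.7 617.5 100.5 120 17.7 617.5 100.5 45 17.7  617.5 100.5 21 17.7
```

```text
[617.5, 100.5, 196.0, 17.7] [1.164, 0.118, 0.103, -0.024]
[617.5, 100.5, 120.0, 17.7] [1.164, 0.116, 1.369, -0.024]
[617.5, 100.5, 45.0, 17.7] [1.164, 0.115, 2.619, -0.024]
[617.5, 100.5, 21.0, 17.7] [1.164, 0.114, 3.019, -0.024]
```

Emit:
jog_arm(deltas=[[[0.6,0.05,0.1,0],[1.16,0.11,0.3,0],[1.16,0.11,0.8,0],[1.16,0.11,1.3,0],[1.16,0.11,1.8,0],[1.16,0.11,2.2,0],[1.16,0.11,2.5,0],[1.16,0.11,2.5,0]]])

```text
t: 7.42
eef_pos: [0.6173, 0.1013, 0.0513]
ee_rot: [3.138, -0.0, -1.262]
force: [-0.5, 0.3, -2.6]
width: 0.0229
gripper_force: 39.9
```

Run:
```python
from station import grab_frame
from h import *
f=grab_frame("side");g=grab_frame("top")
a=cv2.resize(f["img"][120:240,150:240],None,fx=4.4,fy=4.4,interpolation=2)
b=cv2.resize(g["img"][90:210,150:240],None,fx=4.4,fy=4.4,interpolation=2)
cv2.imwrite("pics/g.png",cv2.cvtColor(np.hstack([a,b]),cv2.COLOR_RGB2BGR))
```

```text
(no output)
```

View pics/g.png

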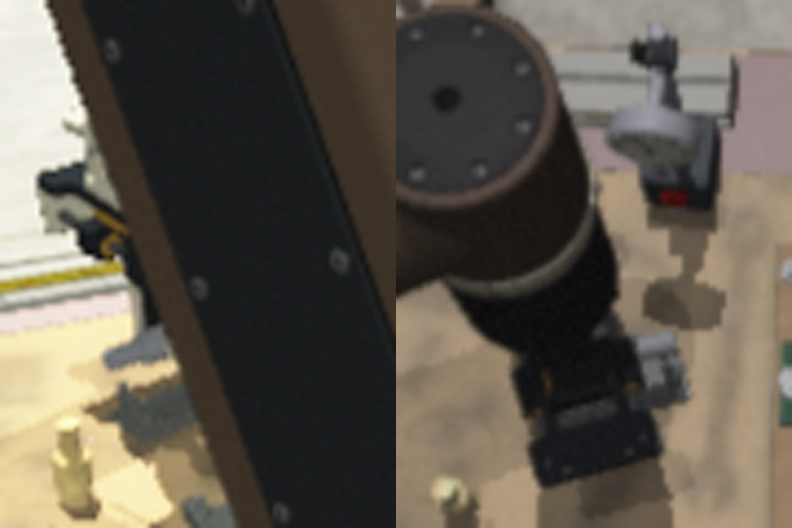

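The shaft is above the cradle (left tip (110,355) above the fork (130,405)) and the gripper is clear of the dial. Going down.

Emit:
jog_arm(deltas=[[[0,0,0.15,0],[0,0,0.28,0],[0,0,0.38,0],[0,0,0.45,0],[0,0,0.48,0],[0,0,0.48,0]]])

```text
t: 8.28
eef_pos: [0.6182, 0.1012, 0.0242]
ee_rot: [3.141, -0.0, -1.262]
force: [-0.1, 0.2, -3.0]
width: 0.0226
gripper_force: 39.9
```

Emit:
jog_arm(deltas=[[[0,0,0.02,0],[0,0,0.04,0],[0,0,0.05,0],[0,0,0.05,0]]], squeeze=20)

```text
t: 8.78
eef_pos: [0.6183, 0.1012, 0.0219]
ee_rot: [-3.141, -0.0, -1.262]
force: [-2.4, 0.7, 4.3]
width: 0.0232
gripper_force: 19.9
```

Emit:
jog_arm(deltas=[[[0,0,0,0],[0,0,0,0],[0,0,0,0],[0,0,0,0]]], grip=46)

```text
t: 9.28
eef_pos: [0.6183, 0.1012, 0.0212]
ee_rot: [-3.142, -0.0, -1.262]
force: [0.3, 0.4, -0.7]
width: 0.0458
gripper_force: 0.0
```

Emit:
jog_arm(deltas=[[[0,0,-0.3,0],[0,0,-1,0],[0,0,-1.8,0],[0,0,-2.6,0],[-1,0,-2.6,0],[-1.9,-0.2,-2.6,1],[-1.9,-0.2,-2.6,2]]])

```text
t: 10.15
eef_pos: [0.5948, 0.2169, 0.1791]
ee_rot: [-3.139, 0.001, -1.436]
force: [0.2, -1.0, 0.2]
width: 0.0459
gripper_force: 0.0
```

Run:
```python
from station import grab_frame
from h import *
f=grab_frame("side");g=grab_frame("top");pickle.dump({"side":f,"top":g},open("f3.pkl","wb"))
a=cv2.resize(f["img"][150:250,90:240],None,fx=5,fy=5,interpolation=2)[:, :400]
a=cv2.resize(f["img"][170:250,90:230],None,fx=5.6,fy=5.6,interpolation=2)[:290]
b=cv2.resize(g["img"][150:205,90:230],None,fx=5.6,fy=5.6,interpolation=2)[:300]
cv2.imwrite("pics/h.png",cv2.cvtColor(np.vstack([a,b]),cv2.COLOR_RGB2BGR))
```

```text
(no output)
```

View pics/h.png

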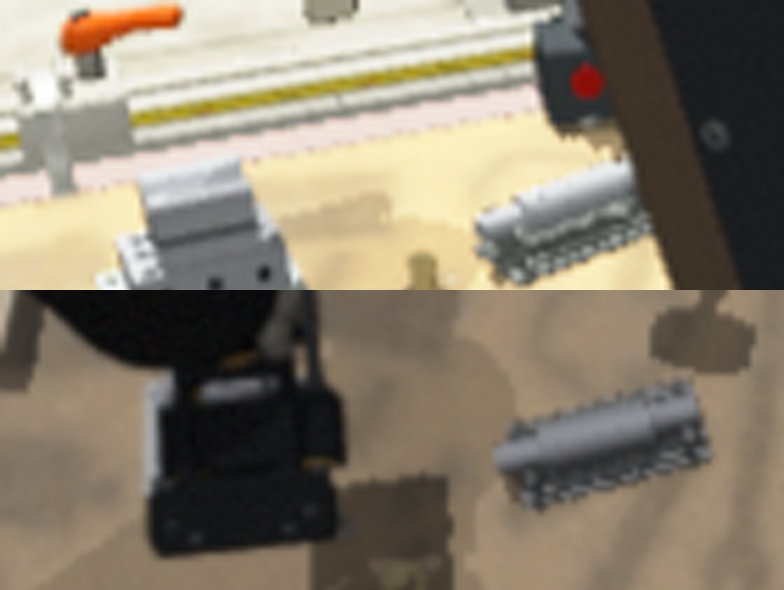

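The shaft lies in the cradle, its thick middle between the forks (top crop (535,430) to (655,415)), and the stack is undisturbed. Next I'll locate the V-block from the f2 and f3 views.

Run:
```python
from h import *
D=pickle.load(open("f2.pkl","rb"));S=D["side"];T=D["top"]
E=pickle.load(open("f3.pkl","rb"))
R=lambda X,Y:((X+.5)/4.4-.5+90,(Y+.5)/4.4-.5+130)
Q=lambda X,Y:((X+.5)/5.6-.5+90,(Y+.5)/5.6-.5+170)
W=lambda X,Y:((X+.5)/5.6-.5+90,(Y-290+.5)/5.6-.5+150)
print("shaft tip",tri(E["top"],W(496,457),E["side"],Q(480,226)),"thickL",tri(E["top"],W(536,443),E["side"],Q(519,205)))
print(np.round(onplane(E["top"],[W(496,457),W(536,443),W(653,410),W(701,400)],.026)*1000))
print(np.round(onplane(T,[R(x-396,y) for x,y in[(527,152),(608,150),(612,205),(524,208)]],.08)*1000))
for n,p,q in [("FR",(612,205),(250,193)),("FL",(524,208),(145,208)),("BR",(608,150),(240,158)),("BL",(527,152),(140,180))]:
    P,e=tri(T,R(p[0]-396,p[1]),E["side"],Q(*q));print(n,np.round(P*1000),round(e*1000,1))
big=cv2.resize(T["img"][158:195,110:155],None,fx=14,fy=14,interpolation=2)
s=cv2.resize(S["img"][193:240,102:150],None,fx=12,fy=12,interpolation=2)
big=cv2.cvtColor(big,cv2.COLOR_RGB2BGR);cv2.imwrite("pics/i.png",big)
```

```text
shaft tip (array([0.60464295, 0.14560722, 0.02775312]), np.float64(0.003389379962728951)) thickL (array([0.61120453, 0.12334947, 0.03240941]), np.float64(0.004913773225970258))
[[606. 148.  26.]
 [614. 127.  26.]
 [633.  65.  26.]
 [639.  40.  26.]]
[[634. 309.  80.]
 [636. 256.  80.]
 [599. 251.  80.]
 [596. 307.  80.]]
FR [602. 255.  72.] 4.8
FL [597. 308.  78.] 0.1
BR [637. 257.  75.] 0.0
BL [635. 308.  75.] 3.3
```

View pics/i.png

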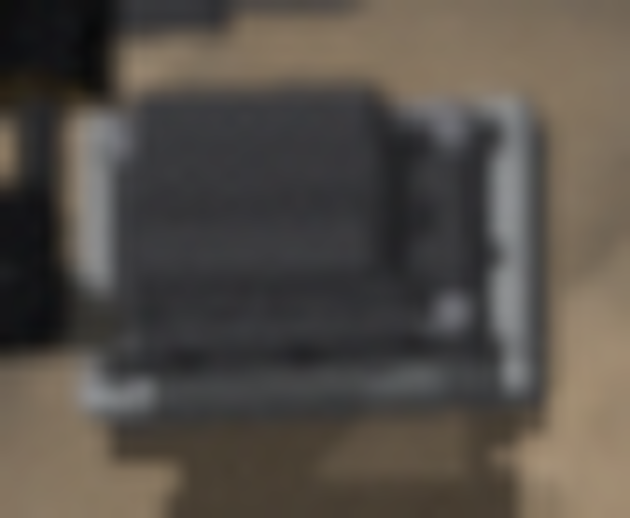

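```bash
python3 mv.py 616.5 282 150 4 616.5 282 49 4
```

```text
[616.5, 282.0, 150.0, 4.0] [-1.067, -0.507, 0.478, 0.74]
[616.5, 282.0, 49.0, 4.0] [-1.066, -0.505, 2.161, 0.74]
```

Emit:
jog_arm(deltas=[[[-0.6,-0.3,0,0.74],[-1.07,-0.51,0,0.74],[-1.07,-0.51,0.4,0.74],[-1.07,-0.51,0.9,0.74],[-1.07,-0.51,1.4,0.74],[-1.07,-0.51,1.8,0.74],[-1.07,-0.51,2.05,0.74],[-1.07,-0.51,2.12,0.74]]], grip=87.6)

```text
t: 11.25
eef_pos: [0.6168, 0.2806, 0.0498]
ee_rot: [3.141, -0.001, -1.501]
force: [-0.2, 0.3, 1.1]
width: 0.0876
gripper_force: 0.0
```

Emit:
jog_arm(deltas=[[[0,0,0,0],[0,0,0,0],[0,0,0,0]]], grip=50, squeeze=12)

```text
t: 11.62
eef_pos: [0.6171, 0.2814, 0.0509]
ee_rot: [-3.141, 0.001, -1.501]
force: [-1.0, 0.2, -0.4]
width: 0.0631
gripper_force: 0.0
```

```bash
python3 mv.py 616.5 282 49 4
```

```text
[616.5, 282.0, 49.0, 4.0] [-0.01, 0.01, 0.032, -0.005]
```

Emit:
jog_arm(deltas=[[[0,0.01,0.03,0],[0,0.01,0.03,0],[0,0.01,0.03,0],[0,0.01,0.03,0]]], grip=30, squeeze=8)

```text
t: 12.12
eef_pos: [0.6158, 0.2809, 0.0482]
ee_rot: [3.141, -0.0, -1.502]
force: [-2.1, 0.3, 1.6]
width: 0.0398
gripper_force: 8.0
```

Emit:
jog_arm(deltas=[[[0,0,0,0],[0,0,0,0],[0,0,0,0]]], squeeze=45)

```text
t: 12.5
eef_pos: [0.616, 0.281, 0.0482]
ee_rot: [3.141, -0.0, -1.502]
force: [-3.5, -0.0, 2.2]
width: 0.0398
gripper_force: 45.0
```

Gripped at 39.8 mm. Lifting.

Emit:
jog_arm(deltas=[[[0,0,-0.1,0],[0,0,-0.3,0],[0,0,-0.7,0],[0,0,-1.1,0],[0,0,-1.5,0],[0,0,-1.9,0],[0,0,-2.1,0]]])

```text
t: 13.38
eef_pos: [0.617, 0.2815, 0.1766]
ee_rot: [-3.139, 0.002, -1.502]
force: [0.7, 0.9, -4.4]
width: 0.0399
gripper_force: 45.0
```

```bash
python3 - <<'E'
from station import grab_frame
from h import *
f=grab_frame("side");g=grab_frame("top");pickle.dump({"side":f,"top":g},open("f4.pkl","wb"))
a=cv2.resize(f["img"][130:240,90:180],None,fx=4.4,fy=4.4,interpolation=2)
b=cv2.resize(g["img"][130:240,90:180],None,fx=4.4,fy=4.4,interpolation=2)
cv2.imwrite("pics/j.png",cv2.cvtColor(np.hstack([a,b]),cv2.COLOR_RGB2BGR))
E
python3 mv.py 550 120 150 4.5 458.5 91 120 4.5 458.5 91 40 4.5
```

```text
[550.0, 120.0, 150.0, 4.5] [2.61, 1.301, 0.428, -0.107]
[458.5, 91.0, 120.0, 4.5] [2.987, 2.857, 0.923, -0.107]
[458.5, 91.0, 40.0, 4.5] [2.989, 2.861, 2.256, -0.107]
```

View pics/j.png

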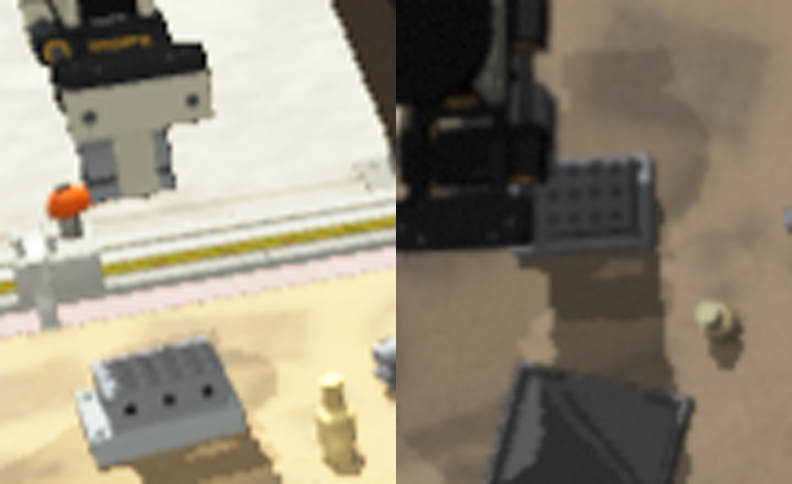

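The V-block is held and the riser and plate are undisturbed. Carrying it to the V-block tray.

Emit:
jog_arm(deltas=[[[0.6,0.4,0,0],[1.3,1.0,0,0],[2.0,1.6,0,0],[2.6,2.3,0.2,0],[2.98,2.86,0.5,-0.1],[2.98,2.86,1.1,-0.1],[2.98,2.86,1.6,-0.1],[2.98,2.86,1.9,-0.1]]])

```text
t: 14.48
eef_pos: [0.4562, 0.0901, 0.0585]
ee_rot: [3.14, -0.001, -1.493]
force: [-0.0, 0.6, -2.7]
width: 0.0398
gripper_force: 45.0
```

```bash
python3 mv.py 458.5 91 25 4.5 458.5 91 9 4.5
python3 - <<'E'
from station import grab_frame
from h import *
f=grab_frame("side");g=grab_frame("top")
a=cv2.resize(f["img"][190:260,150:240],None,fx=4.4,fy=4.4,interpolation=2)
b=cv2.resize(g["img"][190:260,150:240],None,fx=4.4,fy=4.4,interpolation=2)
cv2.imwrite("pics/k.png",cv2.cvtColor(np.hstack([a,b]),cv2.COLOR_RGB2BGR))
E
```

```text
[458.5, 91.0, 25.0, 4.5] [-0.012, -0.04, 0.558, -0.012]
[458.5, 91.0, 9.0, 4.5] [-0.013, -0.04, 0.824, -0.012]
```

View pics/k.png

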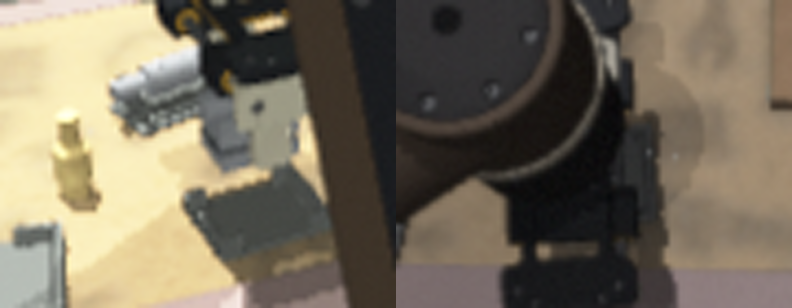

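The V-block is above its tray (tray corners (190,195) and (290,170)). Descending.

Emit:
jog_arm(deltas=[[[-0.01,-0.03,0.2,0],[-0.01,-0.03,0.4,0],[-0.01,-0.03,0.58,0],[-0.01,-0.03,0.7,0],[-0.01,-0.03,0.78,0],[-0.01,-0.03,0.8,0],[-0.01,-0.03,0.8,0]]])

```text
t: 15.45
eef_pos: [0.4593, 0.0917, 0.0124]
ee_rot: [-3.141, 0.0, -1.493]
force: [0.3, -1.7, -3.1]
width: 0.0399
gripper_force: 45.0
```

Emit:
jog_arm(deltas=[[[0,0,0.04,0],[0,0,0.07,0],[0,0,0.085,0],[0,0,0.085,0],[0,0,0.085,0]]])

```text
t: 16.08
eef_pos: [0.4591, 0.0915, 0.0072]
ee_rot: [3.141, -0.0, -1.493]
force: [0.8, -2.0, -2.2]
width: 0.0396
gripper_force: 45.0
```

Emit:
jog_arm(deltas=[[[0,0,0.01,0],[0,0,0.01,0],[0,0,0.01,0],[0,0,0.01,0]]], grip=62)

```text
t: 16.58
eef_pos: [0.4592, 0.0917, 0.0067]
ee_rot: [-3.141, 0.0, -1.493]
force: [-0.6, 0.4, 0.1]
width: 0.0617
gripper_force: 0.0
```

Emit:
jog_arm(deltas=[[[0,0,-0.3,0],[0,0,-0.8,0],[0,0,-1.6,0],[0,0,-2.5,0],[-1,-1,-2.6,0],[-2,-1.8,-2.6,0],[-2.5,-2.2,-2.6,0],[-2.5,-2.2,-2.6,0]]])

```text
t: 17.58
eef_pos: [0.5806, 0.2542, 0.1615]
ee_rot: [3.141, -0.0, -1.491]
force: [-0.2, -0.9, -0.8]
width: 0.062
gripper_force: 0.0
```

```bash
python3 - <<'E'
from station import grab_frame
from h import *
f=grab_frame("side");g=grab_frame("top");pickle.dump({"side":f,"top":g},open("f5.pkl","wb"))
a=cv2.resize(f["img"][195:265,165:235],None,fx=5.6,fy=5.6,interpolation=2)
b=cv2.resize(g["img"][195:265,165:235],None,fx=5.6,fy=5.6,interpolation=2)
cv2.imwrite("pics/l.png",cv2.cvtColor(np.hstack([a,b]),cv2.COLOR_RGB2BGR))
E
python3 - <<'E'
# riser from f4 top view: grid of corner pixels in j.png (R crop), z=45mm; plate at z=20
from h import *
D=pickle.load(open("f4.pkl","rb"));S=D["side"];T=D["top"]
R=lambda X,Y:((X+.5)/4.4-.5+90,(Y+.5)/4.4-.5+130)
for n,p,q in [("riserBR",(642,160),(210,337)),("riserFR",(638,238),(236,382)),("plateFR",(655,245),(243,405)),("plateBR",(655,155),None)]:
    print(n,np.round(onplane(T,[R(p[0]-396,p[1])],.045 if n[0]=="r" else .02)*1000), np.round(np.r_[tri(T,R(p[0]-396,p[1]),S,R(*q))]*1000) if q else "")
for n,q in [("riserBL",(95,362)),("riserBR",(210,337)),("riserFR",(236,382)),("riserFL",(108,410))]:print("side",n,np.round(onplane(S,[R(*q)],.045)*1000))
for n,q in [("plateFL",(97,440)),("plateFR",(243,408))]:print("side",n,np.round(onplane(S,[R(*q)],.02)*1000))
E
python3 mv.py 610 282 170 4
```

```text
riserBR [[640. 242.  45.]] [641. 245.  42.   4.]
riserFR [[586. 241.  45.]] [587. 241.  37.   4.]
plateFR [[587. 236.  20.]] [588. 237.  18.   0.]
plateBR [[650. 240.  20.]] 
side riserBL [[633. 321.  45.]]
side riserBR [[638. 247.  45.]]
side riserFR [[573. 241.  45.]]
side riserFL [[569. 319.  45.]]
side plateFL [[578. 328.  20.]]
side plateFR [[581. 238.  20.]]
[610.0, 282.0, 170.0, 4.0] [-0.454, -0.551, -0.143, 0.102]
```

View pics/l.png

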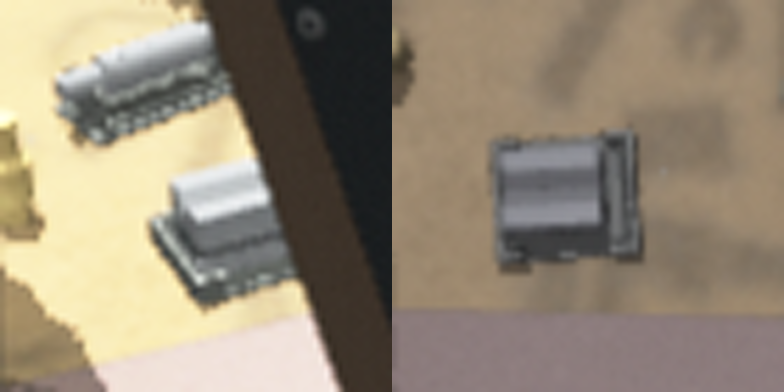

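The V-block sits V-up in its tray and the shaft is in the cradle. I'll check its centring numerically, then go for the riser.

```bash
python3 - <<'E'
from h import *
D=pickle.load(open("f5.pkl","rb"));T=D["top"]
R=lambda X,Y:((X-392+.5)/5.6-.5+165,(Y+.5)/5.6-.5+195)
print(np.round(onplane(T,[R(500,143),R(602,140),R(602,226),R(503,226)],.039)*1000))
print(np.round(onplane(T,[R(492,143),R(632,130)],.015)*1000),np.round(onplane(T,[R(502,270),R(642,258)],.0)*1000))
E
python3 mv.py 613 281 120 3.8 613 281 26 3.8
```

```text
[[482. 122.  39.]
 [485.  70.  39.]
 [440.  68.  39.]
 [439. 119.  39.]]
[[486. 130.  15.]
 [494.  57.  15.]] [[420. 124.   0.]
 [428.  51.   0.]]
[613.0, 281.0, 120.0, 3.8] [-0.434, -0.601, 0.69, 0.142]
[613.0, 281.0, 26.0, 3.8] [-0.435, -0.603, 2.257, 0.142]
```

Run:
```python
from h import *
D=pickle.load(open("f5.pkl","rb"));T=D["top"];S=D["side"]
R=lambda X,Y:((X-392+.5)/5.6-.5+165,(Y+.5)/5.6-.5+195)
Q=lambda X,Y:((X+.5)/5.6-.5+165,(Y+.5)/5.6-.5+195)
for p,q in [((503,226),(188,222)),((500,143),(170,182))]: print(tri(T,R(*p),S,Q(*q)))
a=np.vstack([cv2.resize(T["img"][215:248,183:213],None,fx=13,fy=13,interpolation=2)[:420]])
b=cv2.resize(S["img"][218:255,188:218],None,fx=13,fy=13,interpolation=2)[:429]
h=min(len(a),len(b));cv2.imwrite("pics/m.png",cv2.cvtColor(np.hstack([a[:h],b[:h]]),cv2.COLOR_RGB2BGR))
```

```text
(array([0.43957284, 0.11955577, 0.03619689]), np.float64(0.0010274571463382187))
(array([0.48154261, 0.12030961, 0.03448657]), np.float64(0.005731123413178781))
```

View pics/m.png

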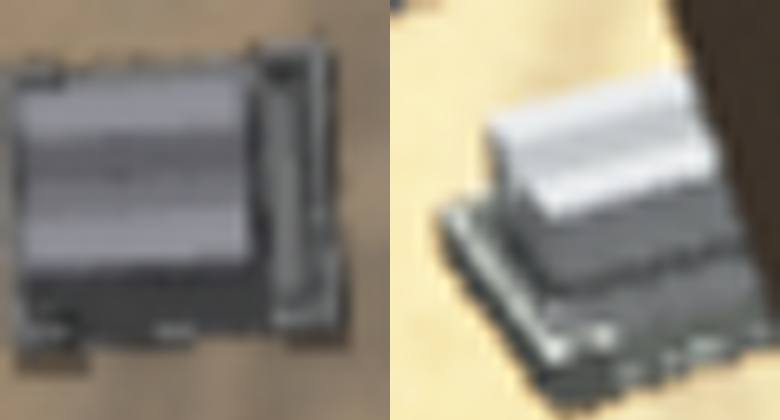

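The V-block lies flat: its top measures about 35–36 mm (39 expected), with even margins around it. That was my last permitted picture, so I'll work by numbers from here. On to the riser.

Emit:
jog_arm(deltas=[[[-0.43,-0.6,0,0.14],[-0.43,-0.6,0,0.14],[-0.43,-0.6,0.4,0.14],[-0.43,-0.6,1.0,0.14],[-0.43,-0.6,1.6,0.14],[-0.43,-0.6,2.0,0.14],[-0.43,-0.6,2.15,0.14],[-0.43,-0.6,2.2,0.14]]], grip=87.6)

```text
t: 18.68
eef_pos: [0.6128, 0.2794, 0.0311]
ee_rot: [-3.141, -0.0, -1.505]
force: [-0.3, 0.4, -0.0]
width: 0.0875
gripper_force: 0.0
```

Emit:
jog_arm(deltas=[[[0,0,0,0],[0,0,0,0],[0,0,0,0]]], grip=60, squeeze=8)

```text
t: 19.05
eef_pos: [0.6132, 0.2802, 0.0313]
ee_rot: [-3.141, 0.001, -1.505]
force: [0.1, -0.0, -0.7]
width: 0.0635
gripper_force: 0.0
```

```bash
python3 mv.py 613 281 25 3.8
python3 - <<'E'
from station import grab_frame
import pickle
D={n:grab_frame(n) for n in("side","top")};pickle.dump(D,open("f6.pkl","wb"))
E
```

```text
[613.0, 281.0, 25.0, 3.8] [-0.013, 0.003, 0.106, -0.007]
```

Emit:
jog_arm(deltas=[[[0,0,0.06,0],[0,0,0.1,0],[0,0,0.11,0],[0,0,0.11,0]]], grip=56)

```text
t: 19.65
eef_pos: [0.6129, 0.2799, 0.0238]
ee_rot: [3.141, -0.0, -1.505]
force: [0.6, -0.2, -1.0]
width: 0.0558
gripper_force: 0.0
```

Emit:
jog_arm(deltas=[[[0,0,0,0],[0,0,0,0],[0,0,0,0]]], grip=40, squeeze=6)

```text
t: 20.02
eef_pos: [0.6133, 0.2801, 0.0241]
ee_rot: [-3.141, 0.0, -1.505]
force: [3.8, -0.7, -1.0]
width: 0.0501
gripper_force: 6.0
```

Emit:
jog_arm(deltas=[[[0,0,0,0],[0,0,0,0],[0,0,0,0]]], squeeze=50)

```text
t: 20.4
eef_pos: [0.6131, 0.28, 0.0241]
ee_rot: [-3.141, 0.0, -1.505]
force: [3.2, -0.1, -1.7]
width: 0.0495
gripper_force: 49.9
```

Emit:
jog_arm(deltas=[[[0,0,-0.1,0],[0,0,-0.4,0],[0,0,-0.9,0],[0,0,-1.6,0],[0,0,-2.4,0],[0.1,0.5,-3.2,0],[0.4,1.1,-3.8,0],[0.8,1.4,-3.9,0]]])

```text
t: 21.4
eef_pos: [0.5313, 0.2266, 0.2624]
ee_rot: [-3.137, 0.003, -1.504]
force: [0.4, -0.2, -7.2]
width: 0.0493
gripper_force: 49.9
```

```bash
python3 mv.py 520 -150 255 4 511 -312.5 200 -15
python3 - <<'E'
from station import grab_frame
from h import *
D={n:grab_frame(n) for n in("side","top")};pickle.dump(D,open("f7.pkl","wb"))
T=D["top"]
im=T["img"].astype(int)
# plate: brighter grey region; block tray refine
def rect(m,seed,w,z):
    u,v=seed;k=np.zeros(m.shape,np.uint8);k[v-w:v+w,u-w:u+w]=m[v-w:v+w,u-w:u+w]
    k=cv2.morphologyEx(k,cv2.MORPH_CLOSE,np.ones((3,3)));l=cv2.connectedComponents(k)[1];k=(l==l[v,u]).astype(np.uint8)
    c=max(cv2.findContours(k,0,2)[0],key=cv2.contourArea).reshape(-1,2)
    r=cv2.minAreaRect((onplane(T,c,z)[:,:2]*1000).astype(np.float32));return r,c
m=((im.max(2)-im.min(2)<18)&(im.max(2)>60)&(im.max(2)<150)).astype(np.uint8)
for s in [(332,215)]:
    r,c=rect(m,s,26,.009);print(r,c.min(0),c.max(0)); print(np.round(cv2.boxPoints(r)))
print(im[175:177,120:146].mean(2).astype(int)[0]);print(im[160:195,132].mean(1).astype(int))
print("floor row",im[215,310:356].tolist()[::3]); print("col",im[195:238:2,332].tolist())
E
```

```text
[520.0, -150.0, 255.0, 4.0] [6.25, 0.609, 0.1, -0.031]
[511.0, -312.5, 200.0, -15.0] [8.945, 0.944, 1.006, 3.769]
((510.68798828125, -312.4738464355469), (101.1343765258789, 78.11393737792969), 75.68082427978516) [314 199] [351 231]
[[ 460. -352.]
 [ 536. -371.]
 [ 561. -273.]
 [ 485. -254.]]
[ 36  61  69  61  59  54  38  40  49  42  33  32  36  48  50  47  48  54
  60  55  49  78 145 170 168 166]
[36 36 31 32 44 65 79 81 83 82 80 80 65 44 38 36 35 35 37 36 38 38 39 42
 43 45 43 31 21 21 21 19 19 22 22]
floor row [[159, 139, 113], [158, 137, 113], [96, 97, 97], [108, 109, 109], [108, 110, 110], [107, 109, 109], [107, 109, 109], [107, 109, 109], [107, 108, 108], [106, 108, 107], [105, 107, 108], [104, 105, 107], [99, 100, 101], [97, 96, 96], [152, 133, 110], [147, 130, 108]]
col [[154, 136, 114], [158, 138, 115], [158, 138, 113], [160, 140, 114], [120, 115, 109], [108, 109, 111], [107, 108, 109], [107, 108, 109], [107, 108, 108], [108, 109, 110], [107, 109, 109], [107, 108, 108], [107, 109, 109], [107, 108, 108], [108, 109, 109], [107, 108, 108], [107, 108, 109], [144, 126, 104], [157, 137, 111], [158, 138, 113], [158, 138, 113], [157, 138, 113]]
```

Emit:
jog_arm(deltas=[[[0.7,0,0,0],[1.7,0.1,0,0],[2.7,0.2,0,0],[3.7,0.3,0,0],[4.7,0.4,0,0],[5.7,0.5,0,1],[6.7,0.7,0,2],[7.7,0.8,0,3.6]]])

```text
t: 22.5
eef_pos: [0.5137, -0.2392, 0.2585]
ee_rot: [3.141, 0.001, -1.823]
force: [1.6, 0.9, -5.9]
width: 0.0494
gripper_force: 49.9
```

```bash
python3 mv.py 511 -313.5 120 -14.5 511 -313.5 30 -14.5 511 -313.5 9 -14.5
```

```text
[511.0, -313.5, 120.0, -14.5] [1.212, -0.265, 2.308, 0.01]
[511.0, -313.5, 30.0, -14.5] [1.213, -0.265, 3.808, 0.01]
[511.0, -313.5, 9.0, -14.5] [1.213, -0.265, 4.158, 0.01]
```

Emit:
jog_arm(deltas=[[[0.7,-0.1,0.2,0],[1.21,-0.26,0.8,0],[1.21,-0.26,1.6,0],[1.21,-0.26,2.3,0],[1.21,-0.26,2.8,0],[1.21,-0.26,3.2,0],[1.21,-0.26,3.4,0],[1.21,-0.26,3.4,0]]])

```text
t: 23.5
eef_pos: [0.5117, -0.3117, 0.0536]
ee_rot: [3.14, -0.0, -1.819]
force: [0.3, 1.4, -7.0]
width: 0.0497
gripper_force: 49.9
```

```bash
python3 mv.py 511 -313.5 20 -14.5 511 -313.5 8 -14.5
```

```text
[511.0, -313.5, 20.0, -14.5] [0.032, 0.002, 0.56, 0.053]
[511.0, -313.5, 8.0, -14.5] [0.032, 0.002, 0.76, 0.053]
```

Emit:
jog_arm(deltas=[[[0.02,0,0.2,0.05],[0.02,0,0.4,0.05],[0.02,0,0.53,0.05],[0.02,0,0.62,0.05],[0.02,0,0.68,0.05],[0.02,0,0.72,0.05],[0.02,0,0.72,0.05]]])

```text
t: 24.38
eef_pos: [0.5122, -0.3143, 0.0118]
ee_rot: [-3.14, -0.001, -1.823]
force: [-1.8, -7.0, -2.6]
width: 0.0499
gripper_force: 49.9
```

The +y wall pushes back with 7 N, so I'll shift about 3 mm towards −y and continue down.

Emit:
jog_arm(deltas=[[[0.05,0,0,0],[0.05,0,0,0],[0.05,0,0.04,0],[0.05,0,0.05,0],[0.05,0,0.05,0]]])

```text
t: 25.0
eef_pos: [0.5111, -0.3158, 0.0081]
ee_rot: [-3.141, -0.0, -1.823]
force: [-1.3, 1.3, -0.9]
width: 0.0496
gripper_force: 49.9
```

Emit:
jog_arm(deltas=[[[0,0,0.01,0],[0,0,0.01,0],[0,0,0.01,0],[0,0,0.01,0]]], grip=68)

```text
t: 25.5
eef_pos: [0.5111, -0.316, 0.0073]
ee_rot: [-3.141, -0.0, -1.824]
force: [0.3, -0.3, -0.1]
width: 0.0678
gripper_force: 0.0
```

Emit:
jog_arm(deltas=[[[0,0,-0.3,0],[0,0,-0.9,0],[0,0,-1.8,0],[0,0,-2.7,0],[0,0,-3.6,0],[-0.8,0,-4.2,-1],[-1.7,0.2,-4.2,-2.5],[-2.7,0.4,-4.2,-3.8]]], grip=87.6)

```text
t: 26.5
eef_pos: [0.5282, -0.1518, 0.2598]
ee_rot: [-3.14, 0.0, -1.489]
force: [1.4, 0.3, -0.1]
width: 0.0874
gripper_force: 0.0
```

```bash
cat > seg.py <<'E'
from station import grab_frame
from h import *
import sys
def take(n): 
    D={k:grab_frame(k) for k in("side","top")};pickle.dump(D,open(n,"wb"));return D
def rect(f,lo,hi,seed,w,z):
    im=f["img"].astype(int);m=((im.max(2)-im.min(2)<18)&(im.max(2)>lo)&(im.max(2)<hi)).astype(np.uint8)
    u,v=seed;k=np.zeros(m.shape,np.uint8);k[v-w:v+w,u-w:u+w]=m[v-w:v+w,u-w:u+w]
    k=cv2.morphologyEx(k,cv2.MORPH_CLOSE,np.ones((3,3)));l=cv2.connectedComponents(k)[1];k=(l==l[v,u]).astype(np.uint8)
    c=max(cv2.findContours(k,0,2)[0],key=cv2.contourArea).reshape(-1,2)
    return cv2.minAreaRect((onplane(f,c,z)[:,:2]*1000).astype(np.float32))
E
python3 - <<'E'
from seg import *
D=take("f8.pkl");T=D["top"]
r=rect(T,40,250,(133,180),34,.012);print("plate",r);print(np.round(cv2.boxPoints(r)))
r=rect(T,40,200,(134,231),27,.008);print("ptray",r);print(np.round(cv2.boxPoints(r)))
im=T["img"].astype(int)
for v in (170,180):print(v,im[v,100:165].mean(1).astype(int))
print(im[155:200,130].mean(1).astype(int))
print("riser",im[195:238,332].mean(1).astype(int)); print(im[215,308:356].mean(1).astype(int))
E
python3 mv.py 540 230 260 4
```

```text
plate ((643.1856079101562, 300.67919921875), (130.7198944091797, 78.6554946899414), 4.0545454025268555)
[[575. 335.]
 [581. 257.]
 [711. 266.]
 [706. 345.]]
ptray ((629.0547485351562, -95.649658203125), (1224.2120361328125, 1724.246337890625), 1.6131360530853271)
[[  -7.  749.]
 [  41. -975.]
 [1265. -940.]
 [1217.  783.]]
170 [164 166 165 164 163 164 162 163 163 163 161 162 162 163 167 178 194 186
 173 187 202 205 205 205 205 205 205 205 204 190 147  85  39  31  32  33
  33  32  32  36  45  56  60  64  68  70  71  70  73  75  75  74  76  76
  75  75  75  76  77  76  77  77  76  77  78]
180 [135 136 137 139 142 145 148 152 155 159 159 160 161 160 163 176 198 206
 207 207 206 207 206 206 207 206 207 206 205 206 208 207 206 207 207 207
 207 207 202 150  78  55  60  65  66  69  69  71  72  74  74  75  74  76
  75  75  76  76  76  76  76  76  76  77  77]
[ 60  59  58  56  53  51  47  44  43  41  39  45  47  61  93 147 177 198
 205 207 205 207 208 209 206 208 206 208 209 208 203 146  90  92 103 133
 163 171 170 169 167 166 167 167 168]
riser [160 164 164 164 163 167 164 150 138 143 164 165 137 135 162 170 151 100
  72  96 151 164 129  95 101 145 158 102  67  72  74  81 119 106 151 164
 164 163 163 163 163 163 161]
[162 165 163 162 163 162 154  88 116  80  84 147 158 108  98 124 167 168
 160 159 169 171 168 162 151 157 164 157 107  84 110 151 131  79  79 121
 159 148 122  88  87 116 125 153 157 156 155 154]
[540.0, 230.0, 260.0, 4.0] [-6.271, -0.735, 0.002, 0.189]
```

Emit:
jog_arm(deltas=[[[-0.9,-0.1,0,0.1],[-1.8,-0.2,0,0.1],[-2.8,-0.3,0,0.1],[-3.8,-0.4,0,0.1],[-4.8,-0.5,0,0.1],[-5.6,-0.6,0,0.1],[-5.8,-0.65,0,0.1],[-5.8,-0.65,0,0.1]]])

```text
t: 27.6
eef_pos: [0.5397, 0.1971, 0.2588]
ee_rot: [3.141, -0.0, -1.5]
force: [-0.3, 0.1, -0.2]
width: 0.0873
gripper_force: 0.0
```

```bash
python3 mv.py 617 284 120 3.5 617 284 20 3.5;python3 - <<'E'
from seg import *
T=pickle.load(open("f8.pkl","rb"))["top"]
print(np.round(onplane(T,[(115.3,180),(130,186),(114.9,170)],.02)*1000))
D=take("f9.pkl");im=D["top"]["img"].astype(int)
print(im[180,100:165].mean(1).astype(int));print("r",im[195:238,332].mean(1).astype(int)); print(im[215,308:356].mean(1).astype(int))
h=cv2.cvtColor(D["side"]["img"],cv2.COLOR_RGB2HSV)
for n,l in pickle.load(open("f0.pkl","rb")).items():
    d=np.abs(D[n]["img"].astype(int)-l["img"]).max(2); print(n,"coupling diff",d[195:210,158:169].max() if n=="top" else d[215:238,160:172].max(), "gauge",d[234:248,245:263].max() if n=="top" else "")
E
```

```text
[617.0, 284.0, 120.0, 3.5] [-1.354, -1.389, 2.312, 0.111]
[617.0, 284.0, 20.0, 3.5] [-1.355, -1.39, 3.978, 0.111]
[[602. 336.  20.]
 [584. 291.  20.]
 [632. 340.  20.]]
[114 114 114 117 119 120 122 122 117 114 112 111 110 110 109  90  41  16
  13  13  21  41  58  63  67  67  77  86  88  87  88  88  90 104 113  98
  60  23  13  38 103 109  71  40  50 114 154 122  78 114 134 135 134 131
 119 113 114 117 118 118 118 118 116 117 116]
r [135 137 138 138 138 139 140 126 115 119 138 140 115 115 136 144 127  82
  60  79 126 138 108  78  84 122 133  84  55  60  61  68  99  87 125 138
 137 138 137 138 139 137 137]
[140 140 138 137 136 137 129  74  97  66  69 124 133  92  82 103 141 142
 135 134 142 144 142 136 126 131 138 132  90  69  91 126 110  66  67 101
 133 124 102  74  73  97 104 129 132 132 131 130]
side coupling diff 105 gauge 
top coupling diff 95 gauge 9
```

Emit:
jog_arm(deltas=[[[-0.7,-0.7,0,0.1],[-1.38,-1.38,0.1,0.1],[-1.38,-1.38,0.9,0.1],[-1.38,-1.38,1.8,0.1],[-1.38,-1.38,2.6,0.1],[-1.38,-1.38,3.3,0.1],[-1.38,-1.38,3.7,0.1],[-1.38,-1.38,3.8,0.1]]])

```text
t: 28.7
eef_pos: [0.616, 0.2831, 0.0296]
ee_rot: [3.139, -0.002, -1.511]
force: [0.4, 0.3, 1.0]
width: 0.0876
gripper_force: 0.0
```

```bash
python3 mv.py 616.5 286 5 3.7
```

```text
[616.5, 286.0, 5.0, 3.7] [-0.048, -0.012, 0.41, -0.059]
```

Emit:
jog_arm(deltas=[[[-0.03,0,0.15,-0.05],[-0.03,0,0.27,-0.05],[-0.03,0,0.35,-0.05],[-0.03,0,0.39,-0.05],[-0.03,0,0.4,-0.05],[-0.03,0,0.4,-0.05]]], grip=76)

```text
t: 29.45
eef_pos: [0.6165, 0.2873, 0.0074]
ee_rot: [-3.141, 0.0, -1.505]
force: [-0.3, -1.2, 0.3]
width: 0.0762
gripper_force: 0.0
```

Emit:
jog_arm(deltas=[[[0,0,0,0],[0,0,0,0],[0,0,0,0],[0,0,0,0]]], grip=50, squeeze=8)

```text
t: 29.95
eef_pos: [0.6161, 0.2871, 0.0073]
ee_rot: [3.141, -0.0, -1.505]
force: [-2.9, 0.2, 2.6]
width: 0.0637
gripper_force: 8.0
```

Emit:
jog_arm(deltas=[[[0,0,0,0],[0,0,0,0],[0,0,0,0]]], squeeze=45)

```text
t: 30.32
eef_pos: [0.6161, 0.2871, 0.0073]
ee_rot: [3.141, -0.0, -1.505]
force: [-4.0, 1.0, 5.6]
width: 0.0633
gripper_force: 45.0
```

Emit:
jog_arm(deltas=[[[0,0,-0.1,0],[0,0,-0.4,0],[0,0,-0.9,0],[0,0,-1.5,0],[0,0,-2.1,0],[0,0,-2.4,0],[0,0,-2.4,0]]])

```text
t: 31.2
eef_pos: [0.617, 0.2876, 0.1528]
ee_rot: [-3.139, 0.002, -1.505]
force: [0.4, 0.5, -5.5]
width: 0.0635
gripper_force: 45.0
```

```bash
python3 mv.py 452 270 140 -11.2 452 270 45 -11.2
python3 - <<'E'
from seg import *
from station import arm
D=take("f10.pkl");S=D["side"]
p=arm.get_state()["eef_pos"]
# front face of the plate: scan the projected row along y at mid height, front face x = tcp-32
for dz in(.003,):
    ys=np.arange(p[1]+.07,p[1]-.0701,-.002)
    P=np.array([[p[0]-.032+(y-p[1])*-.065,y,p[2]+dz] for y in ys]);uv=proj(S,P).round().astype(int)
    for y,(u,v) in zip(ys,uv): print(round((y-p[1])*1000),u,v,S["img"][v,u].tolist(),end=" | ")
E
```

```text
[452.0, 270.0, 140.0, -11.2] [0.113, 2.764, 0.206, 2.991]
[452.0, 270.0, 45.0, -11.2] [0.116, 2.767, 1.789, 2.991]
70 92 189 [215, 213, 197] | 68 93 188 [222, 220, 205] | 66 94 188 [185, 185, 172] | 64 95 188 [209, 207, 192] | 62 95 188 [209, 207, 192] | 60 96 188 [243, 243, 238] | 58 97 188 [247, 248, 244] | 56 98 187 [252, 252, 249] | 54 99 187 [247, 247, 242] | 52 99 187 [247, 247, 242] | 50 100 187 [225, 224, 212] | 48 101 187 [193, 191, 179] | 46 102 187 [144, 146, 140] | 44 103 187 [132, 137, 133] | 42 103 186 [133, 139, 134] | 40 104 186 [134, 139, 135] | 38 105 186 [134, 138, 135] | 36 106 186 [134, 139, 135] | 34 107 186 [134, 140, 135] | 32 107 186 [134, 140, 135] | 30 108 185 [134, 140, 136] | 28 109 185 [134, 138, 135] | 26 110 185 [135, 140, 135] | 24 111 185 [133, 139, 134] | 22 111 185 [133, 139, 134] | 20 112 185 [131, 137, 133] | 18 113 185 [132, 138, 134] | 16 114 184 [133, 138, 135] | 14 115 184 [132, 138, 134] | 12 115 184 [132, 138, 134] | 10 116 184 [132, 136, 132] | 8 117 184 [145, 144, 133] | 6 118 184 [154, 151, 132] | 4 118 184 [154, 151, 132] | 2 119 183 [1
[... 389 characters left out ...]
39, 134] | -26 130 181 [133, 139, 135] | -28 131 181 [133, 138, 133] | -30 131 181 [133, 138, 133] | -32 132 181 [133, 137, 135] | -34 133 181 [133, 139, 135] | -36 134 181 [134, 138, 135] | -38 135 180 [133, 139, 135] | -40 135 180 [133, 139, 135] | -42 136 180 [134, 138, 135] | -44 137 180 [136, 141, 138] | -46 138 180 [126, 131, 126] | -48 138 180 [126, 131, 126] | -50 139 180 [229, 228, 215] | -52 140 179 [237, 235, 226] | -54 141 179 [239, 238, 228] | -56 141 179 [239, 238, 228] | -58 142 179 [233, 233, 222] | -60 143 179 [238, 237, 229] | -62 143 179 [238, 237, 229] | -64 144 179 [241, 239, 231] | -66 145 178 [240, 238, 229] | -68 146 178 [241, 239, 230] | -70 146 178 [241, 239, 230] |
```

Emit:
jog_arm(deltas=[[[0.02,0.6,0,0.5],[0.05,1.3,0,1.2],[0.08,2.0,0,2],[0.11,2.76,0.1,3],[0.11,2.76,0.6,3],[0.11,2.76,1.1,3],[0.11,2.76,1.5,3],[0.11,2.76,1.7,3]]])

```text
t: 32.3
eef_pos: [0.4504, 0.2684, 0.0467]
ee_rot: [3.139, -0.004, -1.767]
force: [0.4, 0.2, -3.0]
width: 0.0634
gripper_force: 45.0
```

```bash
python3 mv.py 452 270 25 -11.2 452 270 12 -11.2
python3 - <<'E'
from seg import *
from station import arm
# tray as seen in the first side view: outer end-wall edges along the tray's y, near x face at the rim
D=pickle.load(open("f0.pkl","rb"));T=D["top"];im=T["img"].astype(int)
m=((im.max(2)-im.min(2)<16)&(im.max(2)<150)).astype(np.uint8)
k=np.zeros_like(m);k[208:252,106:162]=m[208:252,106:162]
l=cv2.connectedComponents(k)[1];k=(l==l[231,134]).astype(np.uint8)
c=cv2.findContours(k,0,2)[0];c=max(c,key=cv2.contourArea).reshape(-1,2)
r=cv2.minAreaRect((onplane(T,c,.009)[:,:2]*1000).astype(np.float32));print(r);print(np.round(cv2.boxPoints(r)))
E
```

```text
[452.0, 270.0, 25.0, -11.2] [-0.033, -0.022, 0.362, -0.01]
[452.0, 270.0, 12.0, -11.2] [-0.034, -0.022, 0.579, -0.01]
((448.0031433105469, 273.4177551269531), (128.7596435546875, 99.21580505371094), 78.90477752685547)
[[387. 220.]
 [484. 201.]
 [509. 327.]
 [412. 346.]]
```

Emit:
jog_arm(deltas=[[[-0.02,-0.02,0.15,0],[-0.02,-0.02,0.28,0],[-0.02,-0.02,0.38,0],[-0.02,-0.02,0.45,0],[-0.02,-0.02,0.49,0],[-0.02,-0.02,0.5,0],[-0.02,-0.02,0.5,0]]])

```text
t: 33.17
eef_pos: [0.4531, 0.2708, 0.0194]
ee_rot: [-3.141, 0.0, -1.767]
force: [0.2, 0.1, -3.2]
width: 0.0633
gripper_force: 45.0
```

Emit:
jog_arm(deltas=[[[0,0,0.04,0],[0,0,0.08,0],[0,0,0.1,0],[0,0,0.1,0]]])

```text
t: 33.67
eef_pos: [0.4529, 0.2706, 0.013]
ee_rot: [3.141, -0.0, -1.767]
force: [0.3, 1.3, -2.9]
width: 0.0636
gripper_force: 45.0
```

Emit:
jog_arm(deltas=[[[0,0,0.02,0],[0,0,0.03,0],[0,0,0.035,0],[0,0,0.035,0]]])

```text
t: 34.17
eef_pos: [0.453, 0.2706, 0.0113]
ee_rot: [-3.142, 0.0, -1.767]
force: [-1.5, -1.3, -0.5]
width: 0.0634
gripper_force: 45.0
```

Emit:
jog_arm(deltas=[[[0,0,0,0],[0,0,0,0],[0,0,0,0],[0,0,0,0]]], grip=80)

```text
t: 34.67
eef_pos: [0.4531, 0.2707, 0.0111]
ee_rot: [-3.141, 0.0, -1.767]
force: [0.2, 1.2, -0.4]
width: 0.0801
gripper_force: 0.0
```

Emit:
jog_arm(deltas=[[[0,0,-0.3,0],[0,0,-0.9,0],[0,0,-1.8,0],[0,0,-2.7,0],[0,0,-3.6,0],[0,0,-4.2,0],[0,0,-4.2,0]]])

```text
t: 35.55
eef_pos: [0.4541, 0.2716, 0.2665]
ee_rot: [-3.138, 0.005, -1.767]
force: [0.6, -0.4, -1.6]
width: 0.0802
gripper_force: 0.0
```

```bash
python3 mv.py 500 -200 300 0
```

```text
[500.0, -200.0, 300.0, 0.0] [7.558, -2.282, -0.59, -2.245]
```

Emit:
jog_arm(deltas=[[[0.9,-0.3,-0.6,0],[1.9,-0.6,-0.6,0],[2.9,-0.9,-0.6,0],[3.9,-1.2,-0.6,0],[4.9,-1.5,-0.6,0],[5.9,-1.8,-0.6,0],[6.9,-2.1,-0.6,0],[7.9,-2.3,-0.6,0]]])

```text
t: 36.55
eef_pos: [0.4956, -0.2195, 0.298]
ee_rot: [3.14, 0.0, -1.767]
force: [1.1, 0.1, -0.2]
width: 0.0801
gripper_force: 0.0
```

```bash
python3 mv.py 263 -621 230 -67
python3 - <<'E'
from seg import *
D=take("f11.pkl");A=pickle.load(open("f0.pkl","rb"))
T=D["top"];im=T["img"].astype(int)
for n in("top","side"):
    for nm,P in [("coupling",[[.537,.186,z] for z in(.01,.03,.05)]),("gauge",[[.43,-.081,.02]])]:
        uv=proj(D[n],P).round().astype(int);print(n,nm,[(D[n]["img"][v,u].tolist(),A[n]["img"][v,u].tolist()) for u,v in uv])
g=lambda f:[np.argwhere((lambda h:(h[...,0]>22)&(h[...,0]<35)&(h[...,1]>90)&(h[...,2]>110))(cv2.cvtColor(f["img"],cv2.COLOR_RGB2HSV))[190:225,150:180]).mean(0)]
print("coupling centroid",g(A["top"]),g(T))
# plate: bright top face
m=((im.max(2)-im.min(2)<25)&(im.mean(2)>150)).astype(np.uint8);k=np.zeros_like(m);k[205:256,104:164]=m[205:256,104:164]
l,_n,st,_=cv2.connectedComponentsWithStats(k)[0:4];i=1+np.argmax(st[1:,4]);c=np.argwhere(_n==i)[:,::-1]
r=cv2.minAreaRect((onplane(T,c,.024)[:,:2]*1000).astype(np.float32));print("plate top",r,np.round(cv2.boxPoints(r)).tolist())
print(im[231,104:164].mean(1).astype(int))
E
```

```text
[263.0, -621.0, 230.0, -67.0] [7.319, 2.498, 1.136, 11.154]
top coupling [([181, 162, 123], [148, 133, 101]), ([160, 143, 109], [131, 118, 89]), ([219, 217, 177], [182, 180, 146])]
top gauge [([174, 168, 163], [167, 162, 158])]
side coupling [([176, 156, 100], [160, 140, 89]), ([182, 161, 103], [165, 146, 91]), ([248, 239, 173], [241, 228, 155])]
side gauge [([65, 52, 41], [64, 53, 41])]
coupling centroid [array([nan, nan])] [array([nan, nan])]
plate top ((454.597412109375, 273.097412109375), (94.42340850830078, 64.76042938232422), 79.55789947509766) [[414.0, 233.0], [478.0, 221.0], [495.0, 314.0], [431.0, 325.0]]
[145 146 150 153 154 152 150 145 129 109  74 135 196 204 204 202 203 202
 201 203 204 204 204 206 204 205 204 204 204 203 204 203 205 205 204 203
 204 204 203 203 204 204 205 203 183 121  72  96 113  92  68 101 149 163
 162 162 162 160 160 159]<stdin>:7: RuntimeWarning: Mean of empty slice.
  ret = um.true_divide(
```

Run:
```python
from seg import *
for fn,seed,w,h,z,nm in [("f10.pkl",(332,213),21,25,.029,"riser"),("f11.pkl",(193,230),20,20,.039,"vblock"),("f11.pkl",(200,176),25,15,.03,"shaft")]:
    T=pickle.load(open(fn,"rb"))["top"];im=T["img"].astype(int);u,v=seed
    sub=im[v-h:v+h,u-w:u+w].mean(2); sat=(im.max(2)-im.min(2))[v-h:v+h,u-w:u+w]
    for th in (105,120,135):
        m=((sat<22)&(sub>th)).astype(np.uint8);m=cv2.morphologyEx(m,cv2.MORPH_CLOSE,np.ones((5,5)))
        n,l,st,_=cv2.connectedComponentsWithStats(m)
        if n<2: continue
        i=1+np.argmax(st[1:,4]);c=np.argwhere(l==i)[:,::-1]+[u-w,v-h]
        r=cv2.minAreaRect((onplane(T,c,z)[:,:2]*1000).astype(np.float32));print(nm,th,np.round(r[0],1),np.round(r[1],1),round(r[2],1))
A=pickle.load(open("f5.pkl","rb"))["top"]["img"].astype(float);B=pickle.load(open("f11.pkl","rb"))["top"]["img"].astype(float)
for s in (np.s_[215:248,183:213],np.s_[160:192,180:218]):
    a,b=A[s],B[s];print("change",np.abs(a*(b.mean()/a.mean())-b).max(),np.corrcoef(a.ravel(),b.ravel())[0,1])
```

```text
riser 105 [ 510.  -313.2] [101.2  72. ] 74.3
riser 120 [ 515.6 -310.1] [74.3 53.9] 76.5
riser 135 [ 513.3 -308.2] [71.8 44.9] 74.9
shaft 105 [609.1 139.4] [13.4 20.5] 56.4
shaft 120 [610.7 141.7] [21.2 11.8] 3.1
shaft 135 [612.1 141.8] [18.3 11.8] 3.0
change 58.05494050539744 0.15055843619528161
change 78.95155377334274 0.1985207782753396
```

Emit:
jog_arm(deltas=[[[0.9,0,0,1],[1.8,0.2,0,2],[2.7,0.4,0,3],[3.6,0.7,0,4],[4.5,1.1,0,5],[5.3,1.5,0,6],[6,1.9,0,7],[6,1.9,0,7]]])

```text
t: 37.65
eef_pos: [0.3118, -0.5498, 0.2973]
ee_rot: [3.139, -0.0, -2.383]
force: [1.1, 0.5, -0.7]
width: 0.0799
gripper_force: 0.0
```

Run:
```python
from seg import *
B=take("f12.pkl")["top"]["img"].astype(float);A0=pickle.load(open("f5.pkl","rb"))["top"]["img"].astype(float);
for s in (np.s_[215:248,183:213],np.s_[160:192,180:218]):
    a,b=A0[s],B[s];print("change",np.abs(a*(b.mean()/a.mean())-b).max(),np.corrcoef(a.ravel(),b.ravel())[0,1])
A0=pickle.load(open("f0.pkl","rb"))["top"]["img"].astype(float)
for s in (np.s_[195:208,158:169],np.s_[232:250,243:265]):
    a,b=A0[s],B[s];print("bystander",np.corrcoef(a.ravel(),b.ravel())[0,1])
```

```text
change 3.3421092983316996 0.9994276958213477
change 3.8159372359806554 0.9995572694416406
bystander 0.9996893795471874
bystander 0.9996182098397909
```

All parts are in place, the bystanders have not moved, and the arm is clear.

```bash
python3 -c "
from station import arm
print(arm.job_done())"
```

```text
the job is handed in; nothing more can be done
None
```

I stripped the set-up from the top down and handed the job in after about 38 s: shaft in the cradle, V-block (V up), riser and base plate in their trays, nothing toppled, gauge block and coupling unmoved; the last part of the checking was numeric because all 14 picture views were used.

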